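# Set the round tea timer to three minutes

### The job

Tea is brewing: set the round-cased timer on the cabinet top. Twist its dial clockwise until the pointer is past the top (six-minute) mark to wind the bell, then back until it points at the middle (three-minute) mark, and let go. Leave the square-cased timer and the porcelain teapot as they are.

Things in the scene. Friction and masses are not known exactly. Their poses are not given: they have to be found in the camera images.
- round_timer_grip (a point): Grip point of the round timer's aluminium dial: disc 68 mm across, 6 mm thick, with an upright fin across its middle, 50 long, 14 thick, 34 mm tall, pinched across its thickness from above. The point is on the dial's vertical axis, 62 mm over the cabinet top, 22 above the disc, 12 below the fin's top. Turns with the dial: x along the fin to the pointer end (black line on fin), y across it, z up.
- round_timer_dial (a joint): Dial angle (rad) of the timer in a round white case, 108 mm across, 34 high, held fast by a magnet. Grows clockwise from above: 0 zero mark, 0.6 middle (three-minute), 1.2 top (six-minute), stop 1.5: long black bars on the case top, on the side away from the robot, short ones each minute (0.2 rad). Starts at 0 to 0.25; light friction (0.04 N m), stays where left.
- square_timer_dial (a joint): Dial angle (rad) of the other timer, alike but for its square white case, 104 mm wide; starts at 0 to 0.15, to be left alone. It stands 26 to 50 cm to the left or right of the round one (they may change places).
- teapot: White porcelain teapot, loose, 132 mm across and 122 mm high with its lid knob; spout and handle reach about 115 mm out to its +y and -y. Stands beyond the timers, near the middle. Origin at the centre of its foot, z up.
Things that resemble listed ones, but are neither listed nor needed, are in the scene too. Leave any red look-alike of the teapot alone.

How it is judged:
By the outcome, as a careful person would: the job done as asked, in the order asked, and still so for the second after the job is handed in, with the robot touching nothing.
It also fails if it takes over 34 s, if anything falls off the work surface, if the arm or the gripper's body presses on something with over 40 N, if the wrist force passes 120 N, or if a joint passes its speed limit or range.

### The arm

A 6-joint arm with a two-finger parallel gripper is mounted at the origin on the work surface. World frame = base frame: x ahead of the robot, y to its left, z up, the work surface at z = 0. Lengths are in mm, angles in rad, forces in N, time in s.
With the tool pointing down it reaches from about 350 to 775 mm from the base axis. Payload 7.3 kg.
Tool frame: the origin (TCP) lies between the finger pads; the fingertips stand bot.tips_ahead ahead of it and the grasp point (between the pads) lies 6 mm ahead of it (bot.tips_ahead is the distance from the TCP to the fingertips, in mm); z points along the fingers, y is the line along which they close (so a half turn about z gives the same grasp; the last joint's range is limited). The gripper opens to 92 mm and grips with 3 to 60 N. Pads are 19 mm wide; open, the fingers measure 130 mm over their backs; the gripper's body (75 mm by 190 mm) begins 47 mm behind the grasp point.
Start: joints at [-1.496, 0.342, 1.524, -0, 1.275, -0.146], TCP at [115.002, -512.269, 227.741] pointing down, gripper open.
Joint ranges: [-2.53, 2.53], [-0.77, 2.02], [0.04, 2.7], [-1, 4.14], [0.28, 2.66], [-3.11, 3.11]. Speed limits (rad/s): [2.57, 2.57, 3.14, 3.14, 3.14, 3.14].

### API

Orientations are given as [roll, pitch, yaw] about the fixed x, y, z axes, in that order (R = Rz(yaw) Ry(pitch) Rx(roll)).
In Python, from plant import bot gives the robot as it stands. The module is installed in compiled form; this text tells all that it offers.
- The arm moves only by the tool step_arm, never from a script. Its argument "targets" is one flat list of numbers, 7 for each row, row after row: the opening, from 0 (shut) to 1 (fully open), then the shift along the tool's x, y, z each as a share of 100 mm, from -1 to 1, then the turn, a rotation vector about the tool's x, y, z each as a share of pi/4 rad, from -1 to 1. A call has 1 to 20 rows; each row is the pose to reach, as a shift and turn from the pose commanded when the call began, along the tool's axes at that moment; what a row does not reach only later rows make up. A row lasts 1/8 s, in which the tool goes at most 62.5 mm and 10.7 degrees, less where a joint would pass 70% of its speed; a pose out of reach is approached as far as the arm can. A call with a number of a shift or a turn outside -1 to 1 is refused whole. A call with a gripper value outside its range is refused whole. The fingers move at their own pace and stop on an object; the grip force is fixed at half the most. Time passes only in rows, so rows that repeat a pose let the fingers close. It gives the time, the measured TCP pose, the force, the opening and the grip force at its end, in the units of the state.
- bot.get_obs(): the state, without advancing time (a new reading comes with each control period).
- bot.capture(name): name is "side" or "top" or "wrist"; returns (picture, depth): 384x512x3 uint8, blue, green, red; 384x512 float32, mm along the optical axis (not along the pixel's ray), 0 where there is no reading.
- bot.camera_info(name): a dict with "fx", "fy", "cx", "cy" (pixels), "camera_from_world" (4x4, takes a point from world to camera coordinates); the wrist camera has in their place "hand_eye" (4x4, takes a point from camera to tool coordinates, whose origin is the TCP and whose axes are the flange's). Camera axes: x right, y down, z forward; pixel columns grow to the right and rows downward; lengths in mm; the calibration is good to about 2 mm. The wrist camera is an equidistant fisheye: a pixel r from the principal point sees the ray r / f radians off the axis. A picture is of the moment at which its call begins: read the wrist's pose just before it. camera_info takes no time and is no camera call.
- bot.close_job(): hands the job in; it is judged then, once.
The state is a dict: "time": time; "joint_positions": joint angles; "dq": joint speeds; "tau": joint torques, N m; "tool_pos": TCP position; "tcp_rot": TCP orientation; "contact_force": force on the tool from outside, world axes, zero at the start; "moment": the same for the moment, N m; "grip_width": finger opening in mm; "finger_force": force on a finger pad.
Only numpy, scipy, OpenCV 4.12 (cv2) and the standard library are available. Lean on these libraries where they do the work, as an engineer would, in place of code of your own. Each camera call takes 0.05 s, during which the arm holds its last target. There are 200 camera calls.

## Working session

There is one attempt and no reset: what is moved stays moved. The work goes in short steps, Python scripts to look and compute and a tool call to move; the robot and the scene stay as the last step left them, time stands still between calls to the robot, and variables do not carry over. Pictures are saved under pics/ and viewed, at most 10 in all, crops included, and the job is handed in when it is done.

Besides the shell and the picture viewer there is one more tool, called after ">>>" by a JSON object that holds its "api" and its "payload", one argument or row to a line. step_arm: Moves the arm, as the interface text tells. Shift numbers are shares of 100 mm and turn numbers shares of pi/4 rad, none past 1 either way. Its arguments: {"type":"object","properties":{"targets":{"type":"array"}},"required":["targets"]}

```bash
mkdir -p pics
python3 - <<'E'
from plant import bot
import cv2,numpy as np
o=bot.get_obs();print(o['time'],o['tool_pos'],o['tcp_rot'],o['grip_width'],bot.tips_ahead)
for n in ['top','side']:
    p,d=bot.capture(n);cv2.imwrite(f'pics/{n}0.png',p);np.save(f'pics/{n}0.npy',d)
    c=bot.camera_info(n);print(n,{k:np.round(v,3).tolist() for k,v in c.items()})
E
```

```text
0.0 [ 114.94758921 -511.84130668  227.04629261] [-3.14004606e+00 -1.92862479e-04  2.20768366e-01] 91.76839503970855 25.0
top {'fx': 373.318, 'fy': 373.318, 'cx': 248.739, 'cy': 191.87, 'camera_from_world': [[-0.007, -1.0, -0.016, 81.524], [-0.991, 0.009, -0.132, 562.254], [0.132, 0.015, -0.991, 834.225], [0.0, 0.0, 0.0, 1.0]]}
side {'fx': 411.494, 'fy': 411.494, 'cx': 257.604, 'cy': 198.275, 'camera_from_world': [[-0.736, -0.677, 0.005, 482.424], [-0.351, 0.374, -0.858, 236.864], [0.579, -0.633, -0.513, 740.182], [0.0, 0.0, 0.0, 1.0]]}
```

View pics/top0.png

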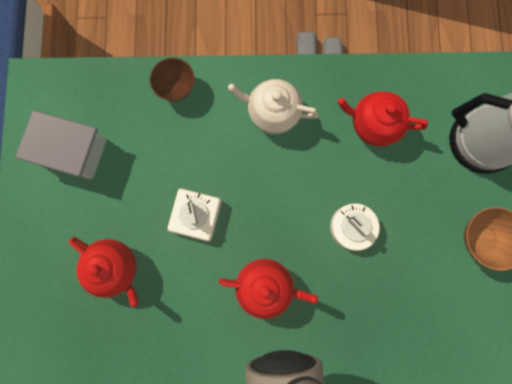

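View pics/side0.png

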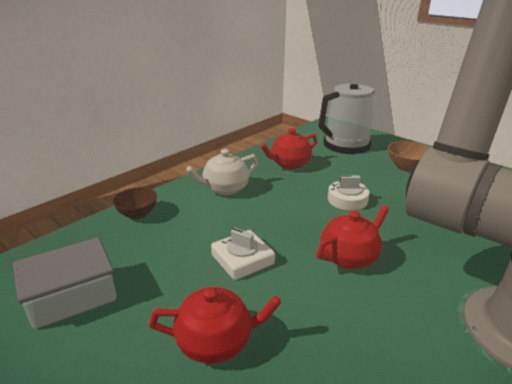

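Top view: the round white case with a dial is at (355,227) and the square one at (194,215). The white teapot is at (275,105), with red look-alikes at (382,118), (265,288) and (106,268). The round-cased timer at (355,227) fits the description, so I'll confirm it in a crop and measure it.

```bash
cat > h.py <<'E'
from plant import bot
import cv2,numpy as np
def cloud(n,d):
    c=bot.camera_info(n);v,u=np.mgrid[:384,:512]
    P=np.stack([(u-c['cx'])/c['fx']*d,(v-c['cy'])/c['fy']*d,d,np.ones_like(d)],-1)
    return (P@np.linalg.inv(c['camera_from_world']).T)[...,:3]
E
python3 - <<'E'
from h import *
p=cv2.imread('pics/top0.png');d=np.load('pics/top0.npy');W=cloud('top',d)
cv2.imwrite('pics/crop1.png',cv2.resize(p[192:264,315:400],None,fx=8,fy=8,interpolation=cv2.INTER_CUBIC))
w=W[195:260,325:390].reshape(-1,3);b=p[195:260,325:390].reshape(-1,3)
for lo,hi in [(22,37),(37,46),(60,85),(55,90)]:
    m=(w[:,2]>lo)&(w[:,2]<hi);q=w[m];
    if len(q)<5: print(lo,len(q));continue
    r=cv2.minEnclosingCircle(q[:,:2].astype(np.float32));print(lo,hi,len(q),np.round(q.mean(0),1),np.round(r[0],1),round(r[1],1),'rect',cv2.minAreaRect(q[:,:2].astype(np.float32)))
    e,V=np.linalg.eigh(np.cov(q[:,:2].T));print(np.sqrt(e),V[:,1],np.arctan2(V[1,1],V[0,1]))
print(np.median(W[170:190,300:330,2]))
E
```

```text
22 37 970 [ 480.5 -164.7   34.3] [ 482.  -168.1] 54.0 rect ((482.1194152832031, -168.00723266601562), (106.06529998779297, 106.46511840820312), 87.34532165527344)
[31.51989767 32.27720407] [-0.07116469  0.99746458] 1.642021223633956
37 46 554 [ 482.3 -166.8   40.6] [ 482.4 -166. ] 51.8 rect ((484.0323486328125, -172.1046905517578), (93.62378692626953, 89.94586944580078), 3.983366012573242)
[19.57478912 21.79421269] [-0.91897719  0.3943107 ] 2.7362750005360197
60 85 178 [ 481.4 -167.2   73.4] [ 482.8 -168.6] 25.0 rect ((482.25164794921875, -167.7533416748047), (49.64255905151367, 14.387795448303223), 42.07192611694336)
[ 4.4175046  14.65379655] [-0.73681347 -0.67609608] -2.3991413685507044
55 90 188 [ 481.5 -166.8   72.6] [ 482.9 -168.5] 25.1 rect ((482.26031494140625, -167.74551391601562), (49.6659049987793, 14.387795448303223), 42.07192611694336)
[ 4.44020367 14.81176078] [-0.73415293 -0.67898415] -2.395214605117861
0.9216097478452525
```

View pics/crop1.png

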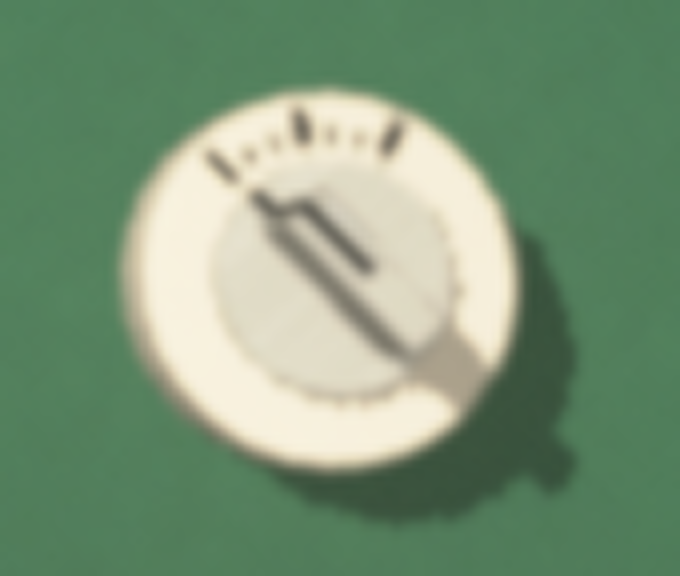

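The crop confirms the round case. The long bars are zero at (220,165), middle at (302,128) and top at (393,138). The fin's pointer end is at (265,205), close to the zero side. The dial axis is at about (482,-168), with the fin direction at yaw ≈ 0.735.

>>> {"api": "step_arm", "payload": {
  "targets": [1, 0.43, -0.25, 0, 0, 0, 0, 1, 0.87, -0.51, 0, 0, 0, 0, 1, 0.87, -0.51, 0, 0, 0, 0]
}}

```text
time: 0.48
tool_pos: [190.5, -441.3, 227.6]
tcp_rot: [-3.14, -0.0, 0.225]
contact_force: [0.2, -0.2, -0.7]
grip_width: 91.9
finger_force: 0.0
```

>>> {"api": "step_arm", "payload": {
  "targets": [1, 0.43, -0.25, 0, 0, 0, 0, 1, 0.87, -0.51, 0, 0, 0, 0, 1, 0.87, -0.51, 0, 0, 0, 0]
}}

```text
time: 0.85
tool_pos: [263.6, -373.4, 227.7]
tcp_rot: [-3.141, -0.0, 0.224]
contact_force: [-0.4, -0.8, 0.1]
grip_width: 91.6
finger_force: 0.0
```

>>> {"api": "step_arm", "payload": {
  "targets": [1, 0.43, -0.25, 0, 0, 0, 0, 1, 0.87, -0.51, 0, 0, 0, 0, 1, 0.87, -0.51, 0, 0, 0, 0]
}}

```text
time: 1.23
tool_pos: [337.1, -305.4, 227.6]
tcp_rot: [3.141, 0.0, 0.224]
contact_force: [-1.1, -0.4, 0.2]
grip_width: 91.7
finger_force: 0.0
```

Run:
```python
from h import *
c=bot.camera_info('top');T=np.linalg.inv(c['camera_from_world'])
ctr=np.array([482.2,-168.0])
def at(u,v,z):
    r=T[:3,:3]@[(u-c['cx'])/c['fx'],(v-c['cy'])/c['fy'],1];o=T[:3,3];return (o+r*(z-o[2])/r[2])[:2]
# resize maps u_src=(u+.5)/8-.5
for n,u,v,z in [('zero',220,165,34),('mid',302,128,34),('top',393,138,34),('lineon disc',262,203,40)]:
    q=at(315+(u+.5)/8-.5,192+(v+.5)/8-.5,z)-ctr;print(n,q,np.hypot(*q),np.arctan2(q[1],q[0]))
o=bot.get_obs();print(o['time'],o['tool_pos'],o['tcp_rot'],o['joint_positions'])
```

```text
zero [31.67455084 28.80907835] 42.816353957368975 0.7380575593649139
mid [42.23764513  4.65854761] 42.4937728633113 0.10984974010046188
top [ 39.10610322 -21.50462225] 44.62887056007766 -0.5027698895402687
lineon disc [20.17985858 18.62122853] 27.458638791019503 0.7452499963482058
1.225 [ 337.11885266 -305.36944932  227.62104629] [3.14142962e+00 3.72491030e-05 2.24111951e-01] [-9.04711799e-01  2.13482281e-01  1.70456208e+00 -1.09972451e-04
  1.22341686e+00  4.42010006e-01]
```

>>> {"api": "step_arm", "payload": {
  "targets": [1, 0.43, -0.25, 0, 0, 0, -0.15, 1, 0.86, -0.51, 0, 0, 0, -0.32, 1, 0.86, -0.51, 0, 0, 0, -0.32]
}}

```text
time: 1.6
tool_pos: [409.7, -237.3, 227.5]
tcp_rot: [3.141, 0.0, 0.475]
contact_force: [-0.2, -0.1, -0.4]
grip_width: 91.5
finger_force: 0.0
```

Run:
```python
from h import *
o=bot.get_obs();print(o['time'],o['tool_pos'],o['tcp_rot'],o['joint_positions'])
y=o['tcp_rot'][2];d=np.array([482.2,-168.0])-o['tool_pos'][:2];c,s=np.cos(y),np.sin(y)
print('shift',(c*d[0]+s*d[1])/100,(s*d[0]-c*d[1])/100,'turn',-(0.735-y)/(np.pi/4))
```

```text
1.6 [ 409.71264251 -237.34190689  227.47544609] [3.14133111e+00 3.17396352e-04 4.75499471e-01] [-6.86845742e-01  2.47955720e-01  1.65884952e+00 -4.18592464e-04
  1.23467348e+00  4.08589113e-01]
shift 0.9618942938063744 -0.28465957263521685 turn -0.33040633482040993
```

>>> {"api": "step_arm", "payload": {
  "targets": [1, 0.48, -0.14, 0, 0, 0, -0.16, 1, 0.96, -0.285, 0, 0, 0, -0.33, 1, 0.96, -0.285, 0.5, 0, 0, -0.33, 1, 0.96, -0.285, 0.9, 0, 0, -0.33, 1, 0.96, -0.285, 0.9, 0, 0, -0.33]
}}

```text
time: 2.22
tool_pos: [479.0, -169.6, 135.2]
tcp_rot: [-3.136, 0.003, 0.729]
contact_force: [-1.1, 0.1, 0.5]
grip_width: 92.1
finger_force: 0.0
```

Run:
```python
from h import *
o=bot.get_obs();print(o['time'],o['tool_pos'],o['tcp_rot'],o['joint_positions'])
p,d=bot.capture('wrist');cv2.imwrite('pics/w1.png',p)
c=bot.camera_info('wrist');print(c)
p,d=bot.capture('side');cv2.imwrite('pics/s1.png',p)
```

```text
2.225 [ 478.98044651 -169.56555794  135.22935434] [-3.13573625e+00  3.07051814e-03  7.28614708e-01] [-4.90633097e-01  4.11347522e-01  1.69786314e+00 -1.00482150e-03
  1.03893778e+00  3.52069934e-01]
{'fx': 297.3186396354542, 'fy': 297.3186396354542, 'cx': 255.4337161718599, 'cy': 195.33954598074962, 'hand_eye': array([[ 1.24497917e-04, -9.66688429e-01, -2.55955984e-01,
         6.83833164e+01],
       [ 9.99999985e-01,  1.50446266e-04, -8.17982383e-05,
        -3.82439413e-01],
       [ 1.17581032e-04, -2.55955970e-01,  9.66688434e-01,
        -1.56466190e+02],
       [ 0.00000000e+00,  0.00000000e+00,  0.00000000e+00,
         1.00000000e+00]])}
```

View pics/w1.png

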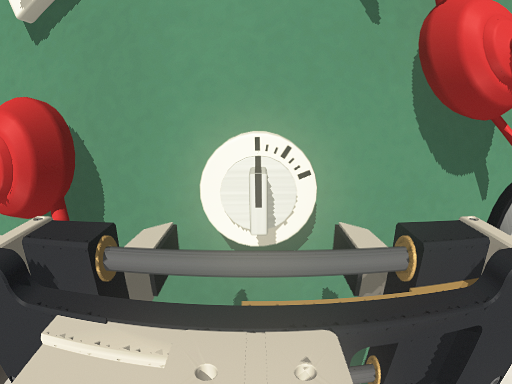

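The wrist view shows the fin's black line at (258,180) right at the zero bar (257,143). The middle bar is at (286,152) and the top bar at (304,174). I'll take a settled measurement of them.

```bash
cat >> h.py <<'E'
from scipy.spatial.transform import Rotation as Ro
def wray(px,o,z):
    c=bot.camera_info('wrist');px=np.atleast_2d(px).astype(float)
    k=np.stack([(px[:,0]-c['cx'])/c['fx'],(px[:,1]-c['cy'])/c['fy']],1);t=np.hypot(*k.T);
    ray=np.c_[k/t[:,None]*np.sin(t)[:,None],np.cos(t)]
    T=np.eye(4);T[:3,:3]=Ro.from_euler('xyz',o['tcp_rot']).as_matrix();T[:3,3]=o['tool_pos'];T=T@c['hand_eye']
    r=ray@T[:3,:3].T;return (T[:3,3]+r*((z-T[2,3])/r[:,2])[:,None])[:,:2]
def dark(p,box,th=110):
    u0,v0,u1,v1=box;m=(p[v0:v1,u0:u1].max(2)<th).astype(np.uint8)
    n,l,s,c=cv2.connectedComponentsWithStats(m)
    return [(s[i,4],c[i]+[u0,v0]) for i in range(1,n) if s[i,4]>=4]
E
python3 - <<'E'
from h import *
o=bot.get_obs();p,d=bot.capture('wrist');cv2.imwrite('pics/w2.png',p)
print(o['tool_pos'],o['tcp_rot'])
a,b=wray([[257,155],[258,235]],o,34)
ctr=np.array([482.2,-168])
for s,c in dark(p,(240,130,320,215)):
    q=wray(c,o,34)[0]-ctr;print(s,c.round(1),q.round(1),np.hypot(*q).round(1),np.arctan2(q[1],q[0]).round(3))
# case outline
m=(p.min(2)>150).astype(np.uint8);m[245:]=0
n,l,st,ce=cv2.connectedComponentsWithStats(m);i=l[165,220];yy,xx=np.nonzero(l==i)
q=wray(np.c_[xx,yy],o,34);print('case',cv2.minEnclosingCircle(q.astype(np.float32)))
# fin line, upper part on fin top z=74
print('fin line', [np.arctan2(*(x[0]-x[1])[::-1]) for x in [wray([[258,172],[258.5,206]],o,74)]])
E
```

```text
[ 481.4879295  -170.19604006  138.66903531] [3.14043933e+00 1.20182174e-04 7.28978130e-01]
52 [253.5 145. ] [31.5 29.2] 42.9 0.748
7 [262.6 149.6] [33.8 20.6] 39.5 0.547
50 [281.7 153.2] [42.7  5.8] 43.1 0.135
5 [271.4 152. ] [37.4 13.3] 39.7 0.343
80 [254.  165.5] [18.1 16.7] 24.6 0.745
8 [287.  161.5] [40.4 -2.7] 40.5 -0.067
7 [292.6 168.6] [ 39.1 -10.8] 40.6 -0.269
53 [299.8 175.3] [ 39.  -19.8] 43.8 -0.471
179 [254.4 191.6] [0.5 0.6] 0.8 0.841
15 [310.4 209.5] [ 22.5 -49.8] 54.6 -1.147
case ((482.6688232421875, -167.82135009765625), 53.69996643066406)
fin line [np.float64(0.7456886531406466)]
```

>>> {"api": "step_arm", "payload": {
  "targets": [1, 0.01, -0.005, 0.35, 0, 0, -0.01, 1, 0.01, -0.005, 0.6, 0, 0, -0.01, 1, 0.01, -0.005, 0.68, 0, 0, -0.01, 1, 0.01, -0.005, 0.68, 0, 0, -0.01, 1, 0.01, -0.005, 0.68, 0, 0, -0.01]
}}

```text
time: 3.0
tool_pos: [482.7, -167.7, 71.1]
tcp_rot: [3.139, -0.001, 0.739]
contact_force: [-0.1, -0.1, 0.1]
grip_width: 92.0
finger_force: 0.0
```

>>> {"api": "step_arm", "payload": {
  "targets": [0, 0, 0, 0, 0, 0, 0, 0, 0, 0, 0, 0, 0, 0, 0, 0, 0, 0, 0, 0, 0, 0, 0, 0, 0, 0, 0, 0, 0, 0, 0, 0, 0, 0, 0, 0, 0, 0, 0, 0, 0, 0, 0, 0, 0, 0, 0, 0, 0, 0, 0, 0, 0, 0, 0, 0]
}}

```text
time: 4.0
tool_pos: [481.9, -167.2, 69.7]
tcp_rot: [3.141, 0.0, 0.739]
contact_force: [0.4, -0.7, -0.3]
grip_width: 16.7
finger_force: 1.7
```

>>> {"api": "step_arm", "payload": {
  "targets": [0, 0, 0, 0, 0, 0, 0, 0, 0, 0, 0, 0, 0, 0, 0, 0, 0, 0, 0, 0, 0.15, 0, 0, 0, 0, 0, 0, 0.3, 0, 0, 0, 0, 0, 0, 0.45, 0, 0, 0, 0, 0, 0, 0.6, 0, 0, 0, 0, 0, 0, 0.75, 0, 0, 0, 0, 0, 0, 0.85, 0, 0, 0, 0, 0, 0, 0.85]
}}

```text
time: 5.12
tool_pos: [482.9, -168.6, 69.8]
tcp_rot: [3.139, -0.002, 0.07]
contact_force: [3.6, -7.0, -5.9]
grip_width: 13.8
finger_force: 30.0
```

>>> {"api": "step_arm", "payload": {
  "targets": [0, 0, 0, 0, 0, 0, 0.15, 0, 0, 0, 0, 0, 0, 0.3, 0, 0, 0, 0, 0, 0, 0.45, 0, 0, 0, 0, 0, 0, 0.6, 0, 0, 0, 0, 0, 0, 0.75, 0, 0, 0, 0, 0, 0, 0.85, 0, 0, 0, 0, 0, 0, 0.85, 0, 0, 0, 0, 0, 0, 0.85]
}}

```text
time: 6.12
tool_pos: [482.8, -169.2, 69.8]
tcp_rot: [3.14, -0.004, -0.596]
contact_force: [1.5, -9.6, -5.0]
grip_width: 13.6
finger_force: 30.0
```

Run:
```python
from h import *
o=bot.get_obs();print(o['tool_pos'],o['tcp_rot'],o['moment'],o['finger_force'],o['grip_width'])
p,d=bot.capture('wrist');cv2.imwrite('pics/w3.png',p)
```

```text
[ 482.78281398 -169.19131105   69.84527755] [ 3.14010092 -0.00378479 -0.59611011] [-1.58412827 -0.44764188 -0.02040915] 29.9852192401886 13.558248248869523
```

View pics/w3.png

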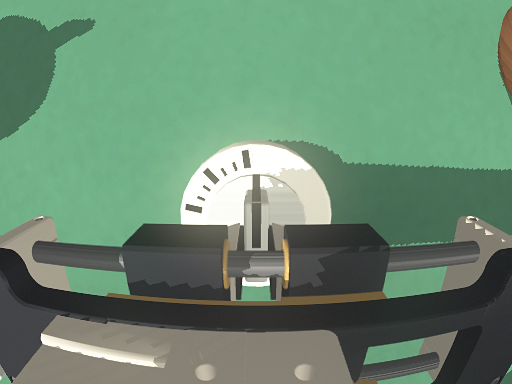

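The wrist view shows the pointer line (256,185) clockwise past the top bar (246,159), so the bell is wound. Next I'll turn back counter-clockwise about 0.73 rad and check.

>>> {"api": "step_arm", "payload": {
  "targets": [0, 0, 0, 0, 0, 0, -0.15, 0, 0, 0, 0, 0, 0, -0.3, 0, 0, 0, 0, 0, 0, -0.45, 0, 0, 0, 0, 0, 0, -0.6, 0, 0, 0, 0, 0, 0, -0.75, 0, 0, 0, 0, 0, 0, -0.92, 0, 0, 0, 0, 0, 0, -0.92, 0, 0, 0, 0, 0, 0, -0.92]
}}

```text
time: 7.18
tool_pos: [482.9, -168.5, 69.8]
tcp_rot: [3.139, -0.002, 0.127]
contact_force: [3.5, -6.3, -4.7]
grip_width: 13.0
finger_force: 30.0
```

Run:
```python
from h import *
o=bot.get_obs();print(o['tool_pos'],o['tcp_rot'],o['moment'],o['contact_force'])
p,d=bot.capture('wrist');cv2.imwrite('pics/w4.png',p[110:310,130:380].repeat(3,0).repeat(3,1))
ctr=np.array([482.5,-168])
for s,c in dark(p,(170,130,345,225)):
    q=wray(c,o,34)[0]-ctr
    if s<400: print(s,c.round(1),q.round(1),np.hypot(*q).round(1),np.arctan2(q[1],q[0]).round(3))
```

```text
[ 482.94137928 -168.51950089   69.84555093] [ 3.13887140e+00 -2.17518982e-03  1.26615547e-01] [-1.04888464 -0.60906824  0.01361155] [ 3.54946166 -6.33168508 -4.67175314]
98 [253.7 157.7] [42.6  6.1] 43.1 0.142
20 [241.6 163.9] [37.6 13.4] 39.9 0.342
15 [266.5 163.3] [40.  -2.7] 40.1 -0.067
100 [291.9 168.9] [ 38.5 -19.8] 43.3 -0.475
98 [216.9 170.8] [31.1 29.1] 42.6 0.753
15 [278.5 166.7] [ 38.8 -10.8] 40.3 -0.272
18 [230.1 168.2] [33.8 20.6] 39.6 0.547
186 [255.2 188.4] [22.3  2.5] 22.5 0.11
178 [255.8 214.2] [ 4.5 -0.2] 4.5 -0.035
126 [339.1 218.6] [  8.3 -58.9] 59.4 -1.431
12 [175.5 224. ] [-10.2  55.1] 56.0 1.754
```

View pics/w4.png

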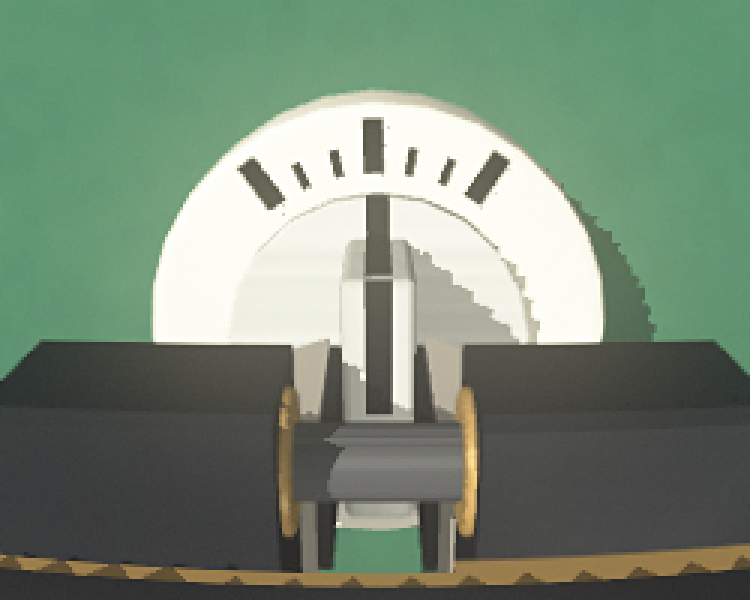

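The view shows the pointer line (377,230) almost on the middle bar (373,145), short by about 0.02 rad. I'll trim that, then release and rise.

>>> {"api": "step_arm", "payload": {
  "targets": [0, 0, 0, 0, 0, 0, -0.03, 0, 0, 0, 0, 0, 0, -0.03, 0, 0, 0, 0, 0, 0, -0.03, 0, 0, 0, 0, 0, 0, -0.03, 0.4, 0, 0, 0, 0, 0, -0.03, 0.6, 0, 0, 0, 0, 0, -0.03, 0.6, 0, 0, 0, 0, 0, -0.03, 0.6, 0, 0, 0, 0, 0, -0.03]
}}

```text
time: 8.22
tool_pos: [481.7, -167.0, 69.7]
tcp_rot: [-3.141, 0.0, 0.15]
contact_force: [-0.2, 0.9, 0.1]
grip_width: 48.7
finger_force: 0.0
```

>>> {"api": "step_arm", "payload": {
  "targets": [0.6, 0, 0, -0.2, 0, 0, 0, 0.6, 0, 0, -0.5, 0, 0, 0, 0.6, 0, 0, -0.8, 0, 0, 0, 0.6, 0, 0, -0.8, 0, 0, 0, 0.6, 0, 0, -0.8, 0, 0, 0]
}}

```text
time: 8.85
tool_pos: [481.4, -166.9, 149.0]
tcp_rot: [-3.141, 0.001, 0.15]
contact_force: [-0.6, -0.7, 0.3]
grip_width: 55.4
finger_force: 0.0
```

Run:
```python
from h import *
o=bot.get_obs();print(o['time'],o['tool_pos'],o['tcp_rot'],o['contact_force'])
p,d=bot.capture('wrist');cv2.imwrite('pics/w5.png',cv2.resize(p[110:260,160:360],None,fx=4,fy=4,interpolation=cv2.INTER_NEAREST))
for s,c in dark(p,(190,130,330,235)):
    for z in (34,40,74):
        q=wray(c,o,z)[0];print(z,s,c.round(1),q.round(1),np.arctan2(q[1]+168.3,q[0]-482.4).round(3))
```

```text
8.85 [ 481.35859399 -166.85278929  149.03470568] [-3.14097459e+00  9.56772221e-04  1.50170702e-01] [-0.60950556 -0.68671132  0.26303221]
34 46 [257.5 144.7] [ 525.1 -161.8] 0.151
40 46 [257.5 144.7] [ 525.6 -161.7] 0.151
74 46 [257.5 144.7] [ 528.6 -161.1] 0.156
34 8 [248.9 148.9] [ 520.1 -154.6] 0.347
40 8 [248.9 148.9] [ 520.8 -154.7] 0.341
74 8 [248.9 148.9] [ 524.4 -154.9] 0.308
34 44 [230.9 153.6] [ 513.4 -138.9] 0.758
40 44 [230.9 153.6] [ 514.2 -139.3] 0.739
74 44 [230.9 153.6] [ 518.6 -141.5] 0.636
34 41 [284.7 153.4] [ 521.  -187.8] -0.467
40 41 [284.7 153.4] [ 521.7 -187.1] -0.446
74 41 [284.7 153.4] [ 525.2 -183.2] -0.335
34 6 [240.7 152.3] [ 515.9 -147.7] 0.553
40 6 [240.7 152.3] [ 516.6 -147.9] 0.539
74 6 [240.7 152.3] [ 520.7 -149. ] 0.467
34 5 [274.8 152. ] [ 520.9 -178.5] -0.26
40 5 [274.8 152. ] [ 521.5 -178.1] -0.245
74 5 [274.8 152. ] [ 525.  -175.3] -0.163
34 63 [257.7 164.5] [ 507.  -164.8] 0.141
40 63 [257.7 164.5] [ 507.9 -164.6] 0.142
74 63 [257.7 164.5] [ 513.2 -163.6] 0.151
34 94 [258.1 190.6] [ 482.5 -168.9] -1.384
40 94 [258.1 190.6] [ 484.  -168.6] -0.2
74 94 [258.1 190.6] [ 492.3 -167.1] 0.122
34 5 [326.6 207.6] [ 475.7 -237.6] -1.667
40 5 [326.6 207.6] [ 477.4 -235.8] -1.645
74 5 [326.6 207.6] [ 486.5 -225.6] -1.499
34 4 [324.8 216.2] [ 466.8 -237.7] -1.793
40 4 [324.8 216.2] [ 468.6 -235.9] -1.773
74 4 [324.8 216.2] [ 478.9 -225.7] -1.632
34 11 [317.3 222.8] [ 459.  -231.6] -1.925
40 11 [317.3 222.8] [ 461. -230.] -1.905
74 11 [317.3 222.8] [ 472.2 -220.6] -1.763
34 62 [203.9 230.4] [ 434.4 -122.1] 2.375
40 62 [203.9 230.4] [ 437.  -122.9] 2.356
74 62 [203.9 230.4] [ 451.3 -127.2] 2.218
34 70 [306.2 230. ] [ 450.  -222.1] -2.112
40 70 [306.2 230. ] [ 452.2 -220.7] -2.093
74 70 [306.2 230. ] [ 464.6 -212.5] -1.954
```

View pics/w5.png

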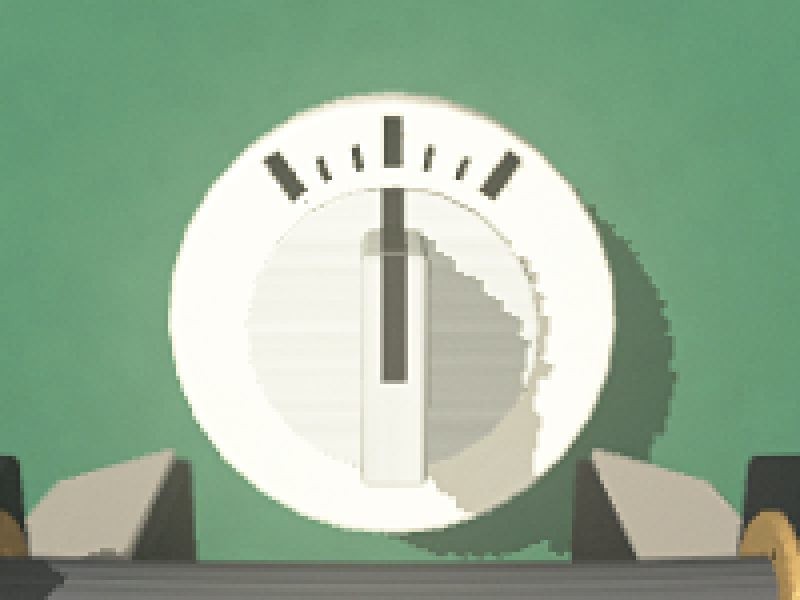

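The pointer line (393,220) is now aligned with the middle bar (393,140), within about 0.01 rad. The gripper is open and clear above the timer, and the square timer and teapot were never approached.

```bash
python3 -c "
from plant import bot
print(bot.close_job())"
```

```text
the job is handed in; nothing more can be done
None
```

I wound the round timer past the six-minute mark, set it back on the three-minute mark (within about 0.01 rad by the wrist camera), let go of it and handed the job in at about 9 s; I kept clear of the square timer and the porcelain teapot.

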